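# Open the lamp-drying crate and hold its gate wide

### The job

The potter wants to draw the board of clay lamps out of the crate. Squeeze the two steel catches on the crate's front rail fully home between the fingers, sliding tab towards fixed post, first the outer one farther from the gate and then the one beside the gate; next pull the gate by its upright wooden post, past its detent, until it stands wide open, square to the crate's front. Finish while still gripping the post and holding the gate wide open, and leave the bowl, the loose lamp and the spatula on the bench where they are.

Things in the scene. Friction and masses are not known exactly. Their poses are not given: they have to be found in the camera images.
- crate: Slatted wooden drying crate fixed to the bench, 500 wide (y), 220 deep, walls 118 high (all mm). Origin on the bench under the middle of its front line; x into the crate (front faces -x, the robot), y along the front to the left seen from the robot, z up. Front right (y -246 to -4): rail 50 wide, top at z 120, with two steel catches. Front left (y 0 to 200): the gate.
- catch_a_pinch (a point): Middle of the first (outer) catch, at crate x 0, y -192.5, z 155 mm, fixed to the crate: two upright steel plates facing each other along crate x, a sliding tab at the front (-x) and a fixed post behind it (+x), each 10 thick, 16 wide, 45 over both outer faces, 31 when fully squeezed. They reach z 178, 23 above this point. Low rod (below z 132) on the tab: blocks the second catch until squeezed.
- catch_b_pinch (a point): Middle of the second catch, beside the gate, at crate x 0, y -77.5, z 155 mm, fixed to the crate: two like plates, 22 wide, facing each other along crate y: tab on the gate side (+y), fixed post on the other (-y), 45 mm over both, 31 when squeezed, up to z 178. A low bolt (below z 132) on its tab bars the gate's free end by 8 mm until squeezed. Locked until the first catch has been squeezed.
- catch_a_post: The fixed steel post of the first catch, 10 mm thick, 16 mm wide, 58 mm tall; origin at its foot on the rail.
- catch_b_post: The fixed steel post of the second catch, 10 mm thick, 22 mm wide, 58 mm tall; origin at its foot on the rail.
- catch_a (a joint): Travel of the first catch's tab towards its post, m: 0 out, 0.014 fully squeezed. Friction about 5 N; it stays where it is left.
- catch_b (a joint): Travel of the second catch's tab towards its post, m: 0 out (barring the gate), 0.014 fully squeezed. Friction about 5 N; it stays where it is left.
- gate (a joint): Gate angle, rad: 0 shut, 1.57 square to the crate's front, stop at 1.65. Opens towards the robot, clockwise seen from above, about its left (+y) end. A spring pulls it shut (about 1 N at the pull post when shut, 3 N wide open); a sprung ball by the hinge is its detent, to be pulled over between 0.65 and 1.15 (about 6 N at the post). Let go when wide, it swings back onto the detent, near 1.1.
- gate_hinge (a point): Point on the gate's vertical hinge axis at the height of pull_grip (crate x 0, y +200, z 174 mm). The pull post stands 160 mm from this axis. The gate is 200 mm long, 16 mm thick, its top at z 140 mm.
- pull_grip (a point): Grip point on the gate's upright round wooden pull post (18 mm in diameter, 64 mm tall, on the gate's top edge, from z 140 to z 204 mm): on its axis, 34 mm above the gate's top edge (z 174). Moves with the gate; crate x 0, y +40 mm while the gate is shut.
- pull_post: The same pull post; origin at its foot, on the gate's top edge.
- water_bowl_rim (a point): Bystander: centre of the mouth of a steel bowl, 110 mm across, 45 mm high, standing on the bench. Not to be disturbed.
- clay_lamp_rim (a point): Bystander: centre of the mouth of a small loose clay lamp, 68 mm across, 26 mm high, standing on the bench. Not to be disturbed.
- spatula_grip (a point): Bystander: handle of a wooden spatula 200 mm long lying on the bench. Not to be disturbed.

How it is judged:
By the outcome, as a careful person would: the job done as asked, in the order asked, and still so for the second after the job is handed in, while the arm keeps its last pose, push and grip.
It also fails if it takes over 58 s, if anything falls off the work surface, if the arm or the gripper's body presses on something with over 40 N, if the wrist force passes 120 N, or if a joint passes its speed limit or range.

### The arm

A 6-joint arm with a two-finger parallel gripper is mounted at the origin on the work surface. World frame = base frame: x ahead of the robot, y to its left, z up, the work surface at z = 0. Lengths are in mm, angles in rad, forces in N, time in s.
With the tool pointing down it reaches from about 275 to 725 mm from the base axis. Payload 15.9 kg.
Tool frame: the origin (TCP) lies at the very end of the fingers, on their centre line; the grasp point (between the pads) lies 19 mm behind it; z points along the fingers, y is the line along which they close (so a half turn about z gives the same grasp; the last joint's range is limited). The gripper opens to 85 mm and grips with 20 to 120 N. Pads are 22 mm wide; open, the fingers measure 114 mm over their backs; the gripper's body (76 mm by 85 mm) begins 54 mm behind the grasp point. The pads swing forward as they close: fully open they stand 13 mm farther back than shut.
Start: joints at [1.128, 0.213, -0.034, 1.323, 0, 1.571], TCP at [214.228, 451.765, 202.406] pointing down, gripper open.
Joint ranges: [-2.98, 2.98], [-0.74, 1.72], [-1.14, 1.35], [-2.1, 2.04], [-1.57, 1.44], [-3.14, 3.14]. Speed limits (rad/s): [1.89, 1.89, 2.39, 2.57, 3.14, 3.14].

### API

Orientations are given as a unit quaternion [w, x, y, z].
In Python, from workcell import arm gives the robot as it stands. The module is installed in compiled form; this text tells all that it offers.
- The arm moves only by the tool carry_out, never from a script. Its arguments are lists of equal length, an entry for each row: "angular": the turn, a rotation vector about the tool's x, y, z in rad, a list of three; "slide": the shift along the tool's x, y, z in mm, a list of three; "gripper": the finger opening in mm, from 0 to 85.4. In form: {"angular": [[rx, ry, rz], ...], "slide": [[tx, ty, tz], ...], "gripper": [gripper, ...]}. A call has 1 to 8 rows; each row shifts and turns the commanded pose from where the row before left it, along the tool's axes as they then stand; what a row does not reach is not made up. A row lasts 1/10 s, in which the tool goes at most 50 mm and 8.59 degrees, less where a joint would pass 70% of its speed; a pose out of reach is approached as far as the arm can. A call with a gripper value outside its range is refused whole. The fingers move at their own pace and stop on an object; "newtons" is the grip in N (left out, the last holds). Time passes only in rows, so rows that do not move let the fingers close. It gives the time, the measured TCP pose, the force, the opening and the grip force at its end, in the units of the state.
- arm.read_state(): the state, without advancing time (a new reading comes with each control period).
- arm.get_image(name): name is "scene" or "top" or "wrist"; returns (picture, depth): 400x640x3 uint8, red, green, blue; 400x640 float32, mm along the optical axis (not along the pixel's ray), 0 where there is no reading.
- arm.camera_model(name): a dict with "fovy" (degrees; the focal length in pixels is half the picture's height over the tangent of half this angle, whatever the lens; pixels are square), "cx", "cy" (the principal point, pixels), "k1" (the pictures are not rectified: a ray, as slopes to the right and down, at radius r is drawn at 1 + k1 r^2 times it, then the intrinsics apply), "extrinsics" (4x4, takes a point from world to camera coordinates). Camera axes: x right, y up, looking along -z (the intrinsics and any distortion apply to the point x, -y, -z); pixel columns grow to the right and rows downward; lengths in mm; the calibration is good to about 2 mm. A picture is of the moment at which its call begins: read the wrist's pose just before it. camera_model takes no time and is no camera call; for the wrist camera it gives the pose at the moment of the call.
- arm.finish_job(): hands the job in; it is judged then, once.
Trained networks look in the newest picture that a camera, given by its name, has taken for a name from the list of things; names that differ only in an ending like _2 or _b are one class to them, and where a whole thing is asked for, a point or a joint stands for the part that bears it (a point fixed in the world has none). Each returns a list of dicts, best first, with "confidence" (0 to 1); they miss things now and then, are a little off and sometimes report something else, mostly with a low value. They report only what shows in the picture. A call takes as long as a camera call.
- arm.boxes_of(name, camera): "centre" ([x, y, z] in mm, in the coordinates of the camera as it stood for that picture, good to about 4 mm: the middle of the surface that is visible of it).
The state is a dict: "time_s": time; "joint_positions": joint angles; "qd": joint speeds; "joint_efforts": joint torques, N m; "tcp_pos": TCP position; "ee_rot": TCP orientation; "ft_force": force on the tool from outside, world axes, zero at the start; "ft_torque": the same for the moment, N m; "width": finger opening in mm; "gripper_force": force on a finger pad.
Only numpy, scipy, OpenCV 4.12 (cv2) and the standard library are available. Lean on these libraries where they do the work, as an engineer would, in place of code of your own. Each camera call takes 0.05 s, during which the arm holds its last target. There are 200 camera calls.

## Working session

There is one attempt and no reset: what is moved stays moved. The work goes in short steps, Python scripts to look and compute and a tool call to move; the robot and the scene stay as the last step left them, time stands still between calls to the robot, and variables do not carry over. Pictures are saved under pics/ and viewed, at most 10 in all, crops included, and the job is handed in when it is done.

Besides the shell and the picture viewer there is one more tool, called after "Request:" in YAML: its name, and indented under it one key for each argument. carry_out: Moves the arm, as the interface text tells. Its arguments: {"type":"object","properties":{"angular":{"type":"array"},"slide":{"type":"array"},"gripper":{"type":"array"},"newtons":{"type":"number"}},"required":["angular","slide","gripper"]}

```bash
mkdir -p pics; cat > h.py <<'E'
import numpy as np, cv2
from workcell import arm
def snap(cam,fn=None):
    M=arm.camera_model(cam); im,d=arm.get_image(cam)
    if fn: cv2.imwrite('pics/'+fn,im[:,:,::-1])
    return M,im,d
def c2w(M,p): # camera coords -> world
    return (np.linalg.inv(np.array(M['extrinsics']))@np.append(p,1))[:3]
def pix2w(M,d,u,v):
    f=200/np.tan(np.radians(M['fovy']/2)); K=np.array([[f,0,M['cx']],[0,f,M['cy']],[0,0,1]])
    r=cv2.undistortPointsIter(np.array([[[u,v]]],float),K,np.array([M['k1'],0,0,0.]),None,None,(3,50,1e-9))[0,0]
    z=d[int(round(v)),int(round(u))] if not np.isscalar(d) else d
    return c2w(M,[r[0]*z,-r[1]*z,-z])
E
python3 - <<'E'
from h import *
np.set_printoptions(precision=1,suppress=True)
s=arm.read_state();print(s['time_s'],s['tcp_pos'],s['ee_rot'],s['width'])
for cam in ['top','scene']:
    M,im,d=snap(cam,cam+'1.png')
    for n in ['crate','catch_a_post','catch_b_post','pull_post','gate','water_bowl_rim','clay_lamp_rim','spatula_grip']:
        for b in arm.boxes_of(n,cam)[:3]: print(cam,n,round(b['confidence'],2),c2w(M,b['centre']))
E
```

```text
0.0 [214.1 451.4 201.9] [-0.   0.2  1.  -0. ] 85.29933960988868
top crate 0.67 [743.4 -26.2  34.8]
top catch_a_post 0.54 [ 663.5 -217.8  161.6]
top catch_a_post 0.2 [ 633.6 -121.   166. ]
top pull_post 0.58 [614.4   4.  198.3]
top pull_post 0.28 [742.5 -20.3  34.2]
top gate 0.62 [609.3  72.3 131.3]
top water_bowl_rim 0.78 [ 395.4 -298.3   20.3]
top water_bowl_rim 0.53 [735.2 -25.   29.9]
top clay_lamp_rim 0.59 [ 411.4 -100.3   15.8]
top spatula_grip 0.96 [394.8 459.7   5.7]
scene crate 0.85 [711.9 -56.4  43.2]
scene catch_a_post 0.63 [ 667.6 -227.5  154. ]
scene pull_post 0.63 [626.5  -3.  176. ]
scene gate 0.55 [615.9  57.8  95. ]
scene water_bowl_rim 0.91 [ 371.7 -291.    27.1]
scene clay_lamp_rim 0.77 [ 406.2 -101.1   14.8]
scene spatula_grip 0.96 [398.4 451.3   4.2]
scene spatula_grip 0.31 [626.2 -90.8 132. ]
```

View pics/top1.png

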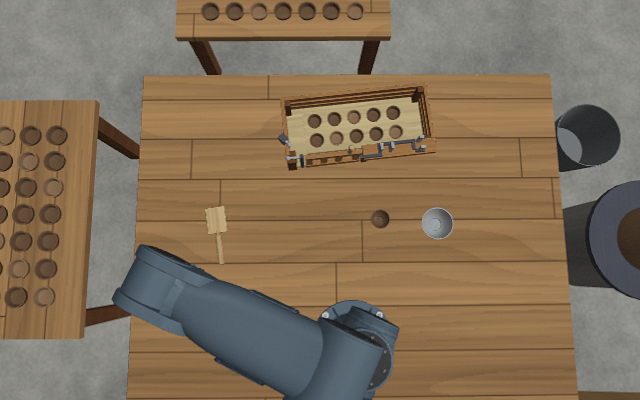

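View pics/scene1.png

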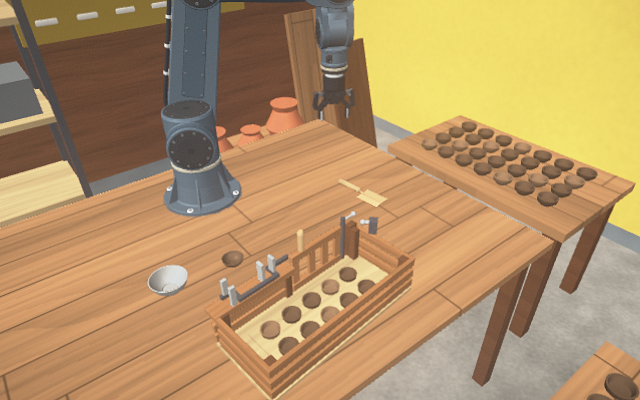

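The top view shows the crate yawed about 0.13 rad, with its front edge running from about (288,168) to (437,150). Both catches are on the right part of the rail, around (350–420,145–155), and the gate is on the left. The scene view agrees: the pull post is at (300,240) and the catches at (225–275,265–295). The estimated crate origin is about (625,-38). I'll move over it for a closer wrist view.

Request:
carry_out:
  angular:
    - [0,0,0.14]
    - [0,0,0.14]
    - [0,0,0.14]
    - [0,0,0.14]
    - [0,0,0.14]
    - [0,0,0.14]
    - [0,0,0.14]
  slide:
    - [0,0,-18]
    - [0,0,-18]
    - [0,0,-18]
    - [0,0,-18]
    - [0,0,-18]
    - [0,0,-18]
    - [0,0,-18]
  gripper: [85,85,85,85,85,85,85]

```text
time_s: 1.6
tcp_pos: [214.2, 451.7, 329.2]
ee_rot: [-0.0, 0.655, 0.756, 0.0]
ft_force: [-0.2, -0.2, -0.0]
width: 84.6
gripper_force: 0.0
```

Request:
carry_out:
  angular:
    - [0,0,0]
    - [0,0,0]
    - [0,0,0]
    - [0,0,0]
    - [0,0,0]
    - [0,0,0]
    - [0,0,0]
    - [0,0,0]
  slide:
    - [-43,19,0]
    - [-43,19,0]
    - [-43,19,0]
    - [-43,19,0]
    - [-43,19,0]
    - [-43,19,0]
    - [-43,19,0]
    - [-43,19,0]
  gripper: [85,85,85,85,85,85,85,85]

```text
time_s: 2.4
tcp_pos: [415.9, 132.1, 328.6]
ee_rot: [0.0, 0.653, 0.757, 0.0]
ft_force: [0.8, 0.8, -0.2]
width: 85.0
gripper_force: 0.0
```

Request:
carry_out:
  angular:
    - [0,0,0]
    - [0,0,0]
    - [0,0,0]
    - [0,0,0]
    - [0,0,0]
    - [0,0,0]
    - [0,0,0]
  slide:
    - [-43,19,0]
    - [-43,19,0]
    - [-43,19,0]
    - [-43,19,0]
    - [-43,19,0]
    - [-43,19,0]
    - [0,0,0]
  gripper: [85,85,85,85,85,85,85]

```text
time_s: 3.1
tcp_pos: [567.7, -108.7, 326.0]
ee_rot: [-0.001, 0.654, 0.756, -0.001]
ft_force: [-0.2, 1.3, -0.1]
width: 85.0
gripper_force: 0.0
```

```bash
python3 - <<'E'
from h import *
np.set_printoptions(precision=3,suppress=True)
s=arm.read_state();print(s['time_s'],s['tcp_pos'],s['ee_rot'],s['joint_positions'])
M,im,d=snap('wrist','w1.png')
print(c2w(M,[0,0,0]))
for n in ['catch_a_post','pull_post','gate','clay_lamp_rim']:
    for b in arm.boxes_of(n,'wrist')[:3]: print(n,round(b['confidence'],2),c2w(M,b['centre']))
np.save('d1.npy',d)
import pickle;pickle.dump(M,open('M1.pkl','wb'))
E
```

```text
3.1 [ 567.693 -108.719  326.005] [-0.001  0.654  0.756 -0.001] [-0.189  0.425  0.575  1.723 -0.001  1.238]
[558.621 -32.772 497.348]
catch_a_post 0.86 [ 658.957 -217.43   163.911]
pull_post 0.86 [618.261   3.334 197.409]
gate 0.59 [613.964 -90.382 131.919]
gate 0.57 [617.501  15.678 140.998]
clay_lamp_rim 0.67 [ 407.276 -103.191   14.203]
```

View pics/w1.png

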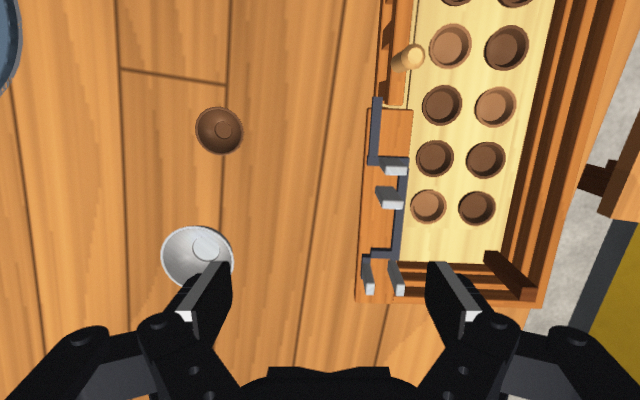

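The wrist view shows catch A's two plates at (370,285) and (397,285), catch B's tab at (395,168) and its post at (390,200), and the pull post at (412,58). Next I'll measure the plate tops from depth.

```bash
cat >> h.py <<'E'
def cloud(M,d):
    f=200/np.tan(np.radians(M['fovy']/2)); K=np.array([[f,0,M['cx']],[0,f,M['cy']],[0,0,1]])
    v,u=np.mgrid[:400,:640]
    r=cv2.undistortPointsIter(np.stack([u,v],-1).reshape(-1,1,2).astype(float),K,np.array([M['k1'],0,0,0.]),None,None,(3,30,1e-8))[:,0].reshape(400,640,2)
    P=np.stack([r[...,0]*d,-r[...,1]*d,-d,np.ones_like(d)],-1)
    return (P@np.linalg.inv(np.array(M['extrinsics'])).T)[...,:3]
def tops(M,d,lo,hi,amin=15):
    W=cloud(M,d); m=((d>0)&(W[...,2]>lo)&(W[...,2]<hi)&(W[...,0]>560)).astype(np.uint8)
    n,l,st,c=cv2.connectedComponentsWithStats(m)
    for i in range(1,n):
        if st[i,4]>=amin:
            p=W[l==i]; (cx,cy),(w,h),a=cv2.minAreaRect(p[:,:2].astype(np.float32))
            print('px',c[i].round(),st[i,4],'mean',p.mean(0),'rect',np.array([cx,cy,w,h,a]))
E
python3 - <<'E'
from h import *
import pickle
np.set_printoptions(precision=1,suppress=True)
M=pickle.load(open('M1.pkl','rb'));d=np.load('d1.npy')
tops(M,d,172,185); print('pull'); tops(M,d,199,212); print('rail/gate');tops(M,d,114,126,60)
W=cloud(M,d); print(W[140,399],W[230,375],W[60,398])
E
```

```text
px [400.  63.] 63 mean [616.2   3.  178.7] rect [617.4   3.6   6.6  16.5  33.6]
px [395. 169.] 240 mean [632.  -91.3 177.2] rect [632.6 -91.6  21.6   9.8   5.8]
px [392. 203.] 233 mean [ 636.  -125.7  177. ] rect [ 636.5 -126.4   22.     9.9    5.8]
px [370. 288.] 138 mean [ 630.8 -224.4  177.2] rect [ 631.3 -225.6    9.8   16.7    6.8]
px [400. 289.] 138 mean [ 663.4 -221.   177.1] rect [ 664.2 -222.3   10.2   16.3    7.5]
pull
px [413.  56.] 429 mean [621.5   6.8 202.4] rect [622.1   7.   17.9  18.6  31.1]
rail/gate
px [389.  51.] 139 mean [613.1  17.9 121.2] rect [613.3  15.7   1.2  97.9   6.9]
px [570. 168.] 4451 mean [841.2 -83.1 117.3] rect [818.5 -84.7  73.8 354.6   5. ]
px [377. 235.] 4095 mean [ 640.3 -187.5  119.7] rect [ 661.1 -157.2   92.6  246.4    6.1]
px [395. 132.] 1486 mean [636.7 -60.8 119.7] rect [636.9 -61.2  35.2  51.3   5.8]
[642.5 -68.6 119.8] [ 636.  -179.2  119.9] [613.7   4.7 180.8]
```

Request:
carry_out:
  angular:
    - [0,0,0.034]
    - [0,0,0]
    - [0,0,0]
    - [0,0,0]
    - [0,0,0]
    - [0,0,0]
    - [0,0,0]
    - [0,0,0]
  slide:
    - [0,0,0]
    - [-31,18.5,0]
    - [-31,18.5,0]
    - [-31,18.5,0]
    - [-30.5,18.5,0]
    - [0,0,40]
    - [0,0,40]
    - [0,0,40]
  gripper: [85,85,85,85,85,85,85,85]
  newtons: 30

```text
time_s: 4.15
tcp_pos: [652.0, -200.3, 235.8]
ee_rot: [0.007, 0.665, 0.747, 0.003]
ft_force: [1.6, -0.7, 0.5]
width: 84.9
gripper_force: 0.0
```

```bash
python3 - <<'E'
from h import *
np.set_printoptions(precision=3,suppress=True)
s=arm.read_state();print(s['time_s'],s['tcp_pos'],s['ee_rot'],s['joint_positions'])
M,im,d=snap('wrist','w2.png'); tops(M,d,170,185)
E
```

```text
4.15 [ 652.018 -200.273  235.792] [0.007 0.665 0.747 0.003] [-0.298  0.626  0.667  1.597  0.     1.157]
px [314.  39.] 691 mean [632.764 -92.632 177.23 ] rect [632.469 -92.422  22.05   10.473   6.887]
px [315.  98.] 526 mean [ 636.725 -126.701  177.502] rect [ 636.569 -126.762   21.896    9.407    6.591]
px [295. 232.] 305 mean [ 631.654 -223.555  176.847] rect [ 631.565 -224.777    9.922   16.085    5.964]
px [338. 232.] 299 mean [ 664.066 -220.111  176.862] rect [ 664.388 -221.053    9.9     16.006    6.795]
```

View pics/w2.png

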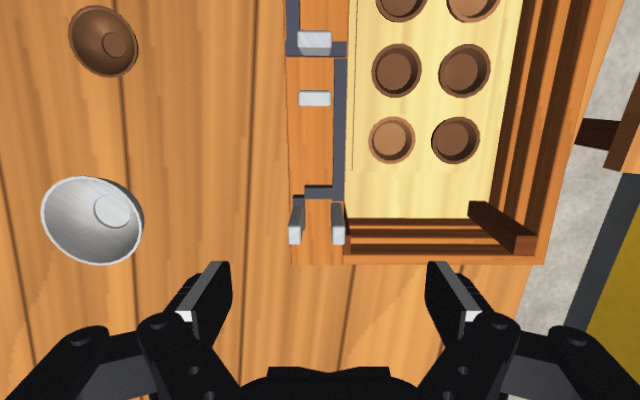

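The fingers are at columns 230 and 427. Catch A's plates are at (295,232) and (338,232), 22 mm ahead along tool −x, because the last move fell short near the arm's reach limit.

Request:
carry_out:
  angular:
    - [0,0,0]
    - [0,0,0]
    - [0,0,0]
    - [0,0,0]
  slide:
    - [0,0,10]
    - [-11,0,10]
    - [-11,0.5,0]
    - [0,0,0]
  gripper: [85,85,85,85]

```text
time_s: 4.6
tcp_pos: [654.6, -224.7, 216.7]
ee_rot: [0.006, 0.666, 0.746, 0.003]
ft_force: [-0.3, 0.4, 0.0]
width: 84.8
gripper_force: 0.0
```

Request:
carry_out:
  angular:
    - [0.012,0.006,0]
    - [0,0,0]
    - [0,0,0]
    - [0,0,0]
    - [0,0,0]
    - [0,0,0]
  slide:
    - [2,0.5,0]
    - [0,0,20]
    - [0,0,20]
    - [0,0,20]
    - [0,0,20]
    - [0,0,0]
  gripper: [85,85,85,85,85,85]

```text
time_s: 5.2
tcp_pos: [653.6, -220.7, 134.0]
ee_rot: [-0.002, 0.666, 0.746, -0.001]
ft_force: [-0.9, -0.3, -1.3]
width: 85.1
gripper_force: 0.0
```

Request:
carry_out:
  angular:
    - [0,0,0]
    - [0,0,0]
    - [0,0,0]
    - [0,0,0]
    - [0,0,0]
    - [0,0,0]
    - [0,0,0]
    - [0,0,0]
  slide:
    - [-1.5,1,-1]
    - [0,0,0]
    - [0,0,0]
    - [0,0,0]
    - [0,0,0]
    - [0,0,0]
    - [0,0,0]
    - [0,0,0]
  gripper: [60,40,25,25,25,25,25,25]
  newtons: 30

```text
time_s: 6.0
tcp_pos: [652.8, -223.1, 138.3]
ee_rot: [-0.002, 0.666, 0.746, -0.002]
ft_force: [-26.3, -1.1, 19.5]
width: 29.2
gripper_force: 32.2
```

```bash
python3 - <<'E'
from h import *
np.set_printoptions(precision=3,suppress=True)
s=arm.read_state();print(s['tcp_pos'],s['ft_force'],s['ft_torque'],s['width'],s['gripper_force'])
M,im,d=snap('wrist'); cv2.imwrite('pics/w3.png',cv2.resize(im[100:400,170:490,::-1],None,fx=2,fy=2)); tops(M,d,168,185)
E
```

```text
[ 652.835 -223.063  138.291] [-26.284  -1.09   19.491] [-0.259  5.855 -0.117] 29.24643092793431 32.15979337692261
px [309.  35.] 2021 mean [ 636.729 -127.413  177.181] rect [ 636.422 -127.004   22.206   10.366    6.487]
px [298. 267.] 1300 mean [ 640.577 -220.415  177.488] rect [ 640.351 -222.007   18.567   24.443   44.923]
px [359. 268.] 1371 mean [ 667.266 -217.566  177.484] rect [ 667.355 -219.059   25.135   19.15    58.501]
```

View pics/w3.png

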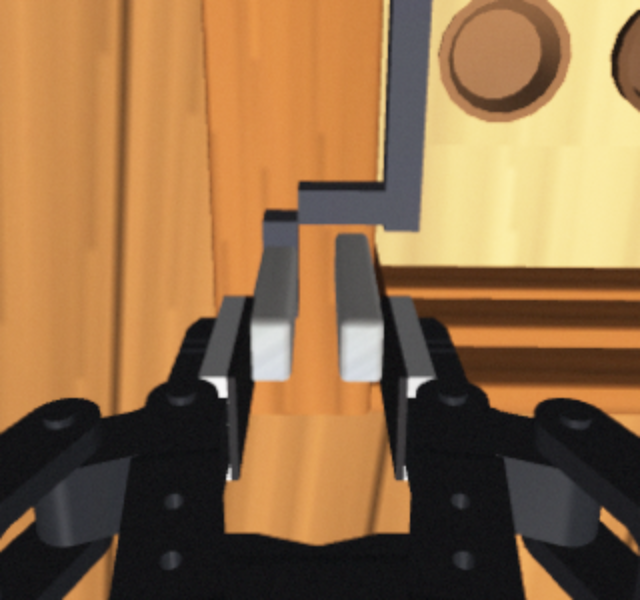

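The squeezed plates of catch A are between the pads, at about (270,310) and (360,310) in the crop. I'll shift slightly to ease the side load, squeeze again, then open and lift to check the tab.

Request:
carry_out:
  angular:
    - [0,0,0]
    - [0,0,0]
    - [0,0,0]
    - [0,0,0]
    - [0,0,0]
  slide:
    - [0,-1,-1]
    - [0,-1,-1]
    - [0,0,0]
    - [0,0,0]
    - [0,0,0]
  gripper: [25,25,25,25,25]
  newtons: 40

```text
time_s: 6.55
tcp_pos: [652.8, -223.0, 138.5]
ee_rot: [-0.001, 0.666, 0.746, -0.001]
ft_force: [-5.1, -5.1, -5.9]
width: 28.9
gripper_force: 40.9
```

Request:
carry_out:
  angular:
    - [0,0,0]
    - [0,0,0]
    - [0,0,0]
    - [0,0,0]
    - [0,0,0]
    - [0,0,0]
    - [0,0,0]
    - [0,0,0]
  slide:
    - [0,0,0]
    - [0,0,0]
    - [0,0,0]
    - [0,0,0]
    - [0,0,-20]
    - [0,0,-30]
    - [0,0,-20]
    - [0,0,0]
  gripper: [40,60,85,85,85,85,85,85]

```text
time_s: 7.35
tcp_pos: [654.7, -222.8, 211.8]
ee_rot: [0.001, 0.666, 0.746, 0.001]
ft_force: [0.5, -0.4, -0.3]
width: 85.0
gripper_force: 0.0
```

```bash
python3 - <<'E'
from h import *
np.set_printoptions(precision=3,suppress=True)
s=arm.read_state();print(s['time_s'],s['tcp_pos'],s['ee_rot'],s['ft_force'],s['width'],s['joint_positions'])
M,im,d=snap('wrist'); tops(M,d,170,185)
E
```

```text
7.35 [ 654.745 -222.835  211.828] [0.001 0.666 0.746 0.001] [ 0.471 -0.401 -0.309] 85.01095697174205 [-0.328  0.659  0.663  1.572  0.001  1.128]
px [313.  57.] 750 mean [ 636.817 -127.366  177.305] rect [ 636.626 -127.202   21.579    9.793    6.678]
px [309. 215.] 375 mean [ 643.469 -222.51   176.999] rect [ 643.444 -223.582    9.449   16.43     6.043]
px [341. 216.] 377 mean [ 664.27  -220.341  177.009] rect [ 664.267 -221.18     9.903   15.764    6.425]
```

Catch A is fully squeezed: the plate centres are 21 mm apart. Now catch B.

Request:
carry_out:
  angular:
    - [0,0,0]
    - [0,0,0]
    - [0,0,0]
    - [0,0,-0.142]
    - [0,0,-0.142]
    - [0,0,-0.142]
    - [0,0,-0.142]
    - [0,0,-0.142]
  slide:
    - [36,-2.5,-8]
    - [36,-2.5,-8]
    - [36,-2.5,0]
    - [0,0,0]
    - [0,0,0]
    - [0,0,0]
    - [0,0,0]
    - [0,0,0]
  gripper: [85,85,85,85,85,85,85,85]

```text
time_s: 8.2
tcp_pos: [633.4, -115.9, 223.6]
ee_rot: [-0.002, 0.362, 0.932, 0.0]
ft_force: [-0.2, 0.4, 0.6]
width: 85.0
gripper_force: 0.0
```

Request:
carry_out:
  angular:
    - [0,0,-0.143]
    - [0,0,-0.143]
    - [0,0,-0.143]
    - [0,0,-0.143]
    - [0,0,-0.143]
    - [0,0,-0.143]
    - [0,0,0]
  slide:
    - [0,0,0]
    - [0,0,0]
    - [0,0,0]
    - [0,0,0]
    - [0,0,0]
    - [0,0,0]
    - [0,0,0]
  gripper: [85,85,85,85,85,85,85]

```text
time_s: 8.9
tcp_pos: [633.5, -116.0, 223.7]
ee_rot: [-0.001, -0.057, 0.998, 0.001]
ft_force: [-0.4, -0.2, -0.8]
width: 85.0
gripper_force: 0.0
```

```bash
python3 - <<'E'
from h import *
np.set_printoptions(precision=3,suppress=True)
s=arm.read_state();print(s['time_s'],s['tcp_pos'],s['ee_rot'],s['ft_force'],s['width'],s['joint_positions'])
M,im,d=snap('wrist'); tops(M,d,170,185)
E
```

```text
8.9 [ 633.464 -115.965  223.718] [-0.001 -0.057  0.998  0.001] [-0.407 -0.154 -0.761] 84.98596381796004 [-0.182  0.539  0.492  1.526  0.001 -0.295]
px [313. 211.] 458 mean [ 634.821 -126.686  176.889] rect [ 635.588 -126.598   21.47     9.811    5.293]
px [363. 211.] 461 mean [631.132 -92.512 177.012] rect [632.406 -92.063  22.391  10.091   6.466]
px [172. 205.] 410 mean [ 641.848 -222.869  176.418] rect [ 642.736 -223.91    10.24    15.961    7.432]
px [502. 210.] 345 mean [619.213   1.251 177.899] rect [620.155   2.832   9.825  18.221  63.875]
px [176. 234.] 387 mean [ 662.805 -220.667  176.375] rect [ 663.736 -221.439    9.723   16.541    4.228]
```

Request:
carry_out:
  angular:
    - [0,0,0]
    - [0,0,0]
    - [0,0,0]
    - [0,0,0]
    - [0,0,0]
    - [0,0,0]
  slide:
    - [-1,-0.5,0]
    - [0,0,21]
    - [0,0,21]
    - [0,0,21]
    - [0,0,21]
    - [0,0,0]
  gripper: [85,85,85,85,85,85]

```text
time_s: 9.55
tcp_pos: [633.1, -116.1, 137.9]
ee_rot: [-0.003, -0.054, 0.999, 0.001]
ft_force: [-0.6, 0.8, -0.8]
width: 84.9
gripper_force: 0.0
```

Request:
carry_out:
  angular:
    - [0,0,0]
    - [0,0,0]
    - [0,0,0]
    - [0,0,0]
    - [0,0,0]
    - [0,0,0]
    - [0,0,0]
    - [0,0,0]
  slide:
    - [0,0,0]
    - [0,0,0]
    - [0,0,0]
    - [0,0,0]
    - [0,0,0]
    - [0,0,0]
    - [0,0,0]
    - [0,0,0]
  gripper: [60,40,25,25,25,25,25,25]
  newtons: 40

```text
time_s: 10.35
tcp_pos: [635.6, -117.0, 142.5]
ee_rot: [0.001, -0.055, 0.998, -0.0]
ft_force: [-0.9, -2.7, 7.2]
width: 27.9
gripper_force: 41.4
```

Request:
carry_out:
  angular:
    - [0,0,0]
    - [0,0,0]
    - [0,0,0]
    - [0,0,0]
    - [0,0,0]
    - [0,0,0]
    - [0,0,0]
    - [0,0,0]
  slide:
    - [0,0,0]
    - [0,0,0]
    - [0,0,0]
    - [0,0,0]
    - [0,0,-25]
    - [0,0,-35]
    - [0,0,-35]
    - [0,0,-10]
  gripper: [40,60,85,85,85,85,85,85]

```text
time_s: 11.15
tcp_pos: [635.8, -116.8, 249.6]
ee_rot: [0.002, -0.056, 0.998, 0.0]
ft_force: [-0.4, -1.2, -1.0]
width: 84.9
gripper_force: 0.0
```

```bash
python3 - <<'E'
from h import *
np.set_printoptions(precision=3,suppress=True)
s=arm.read_state();print(s['time_s'],s['tcp_pos'],s['ee_rot'],s['ft_force'],s['width'],s['joint_positions'])
M,im,d=snap('wrist'); tops(M,d,170,185);print('pull');tops(M,d,198,212)
E
```

```text
11.15 [ 635.783 -116.758  249.591] [ 0.002 -0.056  0.998  0.   ] [-0.368 -1.174 -0.987] 84.92668004812876 [-0.182  0.549  0.573  1.592  0.001 -0.293]
px [316. 196.] 383 mean [ 634.854 -126.722  177.05 ] rect [ 635.692 -126.886   22.048   10.031    6.053]
px [343. 197.] 375 mean [ 632.702 -106.08   177.129] rect [ 633.667 -105.843   22.123    9.434    6.472]
px [188. 192.] 322 mean [ 641.809 -223.078  176.471] rect [ 642.318 -224.018    9.607   15.765    4.436]
px [486. 195.] 262 mean [619.172   0.985 177.851] rect [619.768   2.791   9.653  18.007  62.656]
px [191. 217.] 328 mean [ 662.708 -221.118  176.394] rect [ 663.922 -221.63    10.891   15.729    7.602]
pull
px [507. 208.] 567 mean [621.231   4.989 201.941] rect [621.926   6.259  17.71   19.483  63.259]
```

Catch B is fully squeezed too, at 21 mm between plate centres. Now to the pull post, turning the tool so that the fingers close along the pull direction.

Request:
carry_out:
  angular:
    - [0,0,0]
    - [0,0,0]
    - [0,0,0]
    - [0,0,-0.142]
    - [0,0,-0.142]
    - [0,0,-0.142]
    - [0,0,-0.142]
    - [0,0,-0.142]
  slide:
    - [0,41,-5]
    - [0,42,-5]
    - [0,42,0]
    - [0,0,0]
    - [0,0,0]
    - [0,0,0]
    - [0,0,0]
    - [0,0,0]
  gripper: [85,85,85,85,85,85,85,85]

```text
time_s: 12.0
tcp_pos: [620.8, 7.7, 255.0]
ee_rot: [-0.001, -0.402, 0.916, 0.001]
ft_force: [-0.6, 0.3, 1.0]
width: 84.9
gripper_force: 0.0
```

Request:
carry_out:
  angular:
    - [0,0,-0.143]
    - [0,0,-0.143]
    - [0,0,-0.143]
    - [0,0,-0.143]
    - [0,0,-0.143]
    - [0,0,-0.143]
    - [0,0,0]
  slide:
    - [0,0,0]
    - [0,0,0]
    - [0,0,0]
    - [0,0,0]
    - [0,0,0]
    - [0,0,0]
    - [0,0,0]
  gripper: [85,85,85,85,85,85,85]

```text
time_s: 12.7
tcp_pos: [620.8, 7.7, 255.2]
ee_rot: [0.0, 0.745, -0.667, -0.001]
ft_force: [-0.4, 0.3, 0.1]
width: 85.2
gripper_force: 0.0
```

```bash
python3 - <<'E'
from h import *
np.set_printoptions(precision=3,suppress=True)
s=arm.read_state();print(s['time_s'],s['tcp_pos'],s['ee_rot'],s['ft_force'],s['width'],s['joint_positions'])
M,im,d=snap('wrist','w4.png'); print('pull');tops(M,d,196,212)
E
```

```text
12.7 [620.806   7.702 255.165] [ 0.     0.745 -0.667 -0.001] [-0.369  0.263  0.109] 85.22120203899678 [ 0.012  0.491  0.493  1.575  0.001 -1.67 ]
pull
px [328. 206.] 555 mean [622.303   5.519 201.632] rect [622.251   6.97   18.767  19.507   6.494]
```

View pics/w4.png

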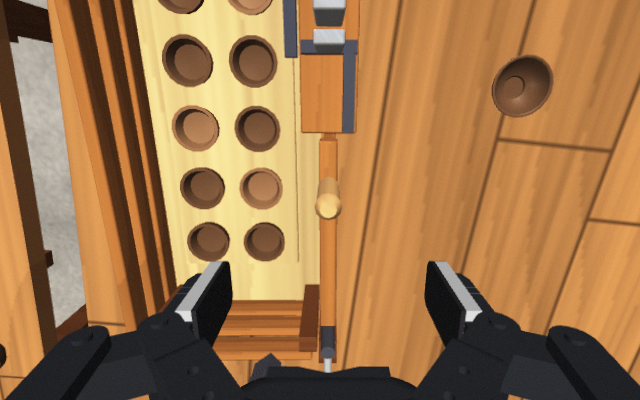

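The pull post's top is at (328,206), centred between the fingers, and the bolt is withdrawn from the gate's end at (330,135). Lowering and gripping.

Request:
carry_out:
  angular:
    - [0,0,0]
    - [0,0,0]
    - [0,0,0]
    - [0,0,0]
    - [0,0,0]
    - [0,0,0]
  slide:
    - [0,-1.3,0]
    - [0,0,25]
    - [0,0,25]
    - [0,0,25]
    - [0,0,22]
    - [0,0,0]
  gripper: [85,85,85,85,85,85]

```text
time_s: 13.35
tcp_pos: [620.5, 8.0, 156.0]
ee_rot: [0.002, 0.743, -0.669, -0.003]
ft_force: [0.3, 0.8, 0.8]
width: 84.8
gripper_force: 0.0
```

Request:
carry_out:
  angular:
    - [0,0,0]
    - [0,0,0]
    - [0,0,0]
    - [0,0,0]
    - [0,0,0]
    - [0,0,0]
    - [0,0,0]
    - [0,0,0]
  slide:
    - [0,0,0]
    - [0,0,0]
    - [0,0,0]
    - [0,0,0]
    - [0,0,0]
    - [0,0,0]
    - [0,0,0]
    - [0,0,0]
  gripper: [60,40,20,5,5,5,5,5]
  newtons: 50

```text
time_s: 14.15
tcp_pos: [622.1, 7.9, 159.7]
ee_rot: [-0.0, 0.744, -0.668, -0.001]
ft_force: [-3.8, -0.4, 8.4]
width: 15.7
gripper_force: 48.6
```

Request:
carry_out:
  angular:
    - [0,0,0.1]
    - [0,0,0.1]
    - [0,0,0.1]
    - [0,0,0]
  slide:
    - [0,16,0]
    - [0,16,0]
    - [0,16,0]
    - [0,0,0]
  gripper: [5,5,5,5]

```text
time_s: 14.55
tcp_pos: [573.6, 9.6, 159.7]
ee_rot: [0.001, -0.635, 0.772, 0.002]
ft_force: [4.2, 12.4, -1.4]
width: 15.7
gripper_force: 49.9
```

```bash
cat > g.py <<'E'
from h import *
np.set_printoptions(precision=3,suppress=True)
s=arm.read_state();print(s['time_s'],s['tcp_pos'],s['ft_force'],s['width'],s['joint_positions'])
t=.11; o=np.array([626.6,-32.5]); X=np.array([np.cos(t),np.sin(t)]);Y=np.array([-X[1],X[0]])
q=np.array(s['ee_rot']);yaw=np.arctan2(q[2]**2-q[1]**2,2*q[1]*q[2])
r=np.array(s['tcp_pos'][:2])-o; a,b=r@X, r@Y-200
print('gate ang',np.arctan2(-a,-b),'rad',np.hypot(a,b),'tool cw turn',(np.pi+t-yaw+np.pi)%(2*np.pi)-np.pi)
E
python3 g.py
```

```text
14.55 [573.573   9.595 159.722] [ 4.176 12.432 -1.426] 15.663602365587742 [ 0.014  0.376  0.079  1.274  0.005 -1.363]
gate ang 0.3057482229241879 rad 159.74711656710946 tool cw turn 0.30420348478384307
```

Request:
carry_out:
  angular:
    - [0,0,0.1]
    - [0,0,0.1]
    - [0,0,0.1]
    - [0,0,0.1]
    - [0,0,0.1]
    - [0,0,0.1]
    - [0,0,0]
  slide:
    - [-2,16,0]
    - [-2,16,0]
    - [-0.8,16,0]
    - [-0.8,16,0]
    - [-0.8,16,0]
    - [-0.8,16,0]
    - [0,0,0]
  gripper: [5,5,5,5,5,5,5]

```text
time_s: 15.25
tcp_pos: [489.8, 54.5, 159.6]
ee_rot: [-0.001, -0.378, 0.926, 0.0]
ft_force: [-5.3, -9.7, 6.5]
width: 15.5
gripper_force: 50.7
```

```bash
python3 g.py
```

```text
15.25 [489.753  54.545 159.647] [-5.277 -9.707  6.479] 15.546582864944018 [ 0.111  0.212 -0.144  1.217 -0.    -0.665]
gate ang 0.9092717998957033 rad 160.27218995097883 tool cw turn 0.9052738341829567
```

Request:
carry_out:
  angular:
    - [0,0,0.1]
    - [0,0,0.1]
    - [0,0,0.1]
    - [0,0,0.1]
    - [0,0,0.1]
    - [0,0,0.1]
    - [0,0,0.08]
    - [0,0,0]
  slide:
    - [-0.4,16,0]
    - [-0.4,16,0]
    - [-0.4,16,0]
    - [-0.4,16,0]
    - [-0.8,16,0]
    - [-0.8,16,0]
    - [-0.6,13,0]
    - [0,0,0]
  gripper: [5,5,5,5,5,5,5,5]

```text
time_s: 16.05
tcp_pos: [444.6, 151.4, 159.7]
ee_rot: [-0.0, -0.049, 0.999, 0.0]
ft_force: [-1.7, -4.6, 5.3]
width: 15.1
gripper_force: 50.6
```

```bash
python3 g.py; python3 - <<'E'
from h import *
snap('scene','s2.png')
E
```

```text
16.05 [444.647 151.357 159.653] [-1.736 -4.649  5.281] 15.0778524485657 [ 0.327  0.164 -0.203  1.204  0.001  0.228]
gate ang 1.5877252287911066 rad 160.69314816921536 tool cw turn 1.5817580472105695
```

View pics/s2.png

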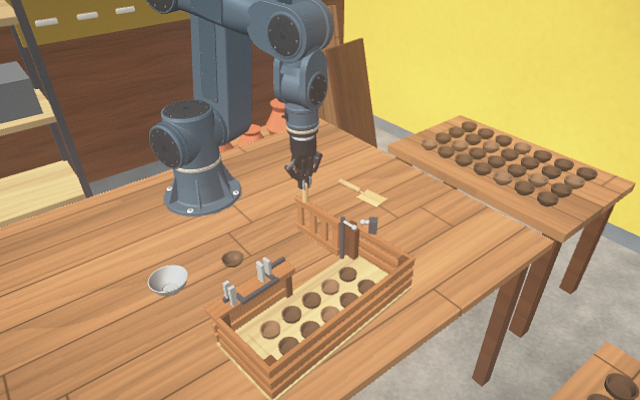

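The gate stands square to the front at about 1.59 rad with its post gripped at (305,185). Both catches at (230,290) and (265,268) are squeezed, and the bowl, lamp and spatula have not moved. I'll let it settle and hand in.

Request:
carry_out:
  angular:
    - [0,0,0]
    - [0,0,0]
    - [0,0,0]
  slide:
    - [0,0,0]
    - [0,0,0]
    - [0,0,0]
  gripper: [5,5,5]

```text
time_s: 16.4
tcp_pos: [444.8, 149.8, 159.7]
ee_rot: [-0.001, -0.051, 0.999, 0.0]
ft_force: [-2.8, -2.5, 6.9]
width: 15.7
gripper_force: 50.6
```

```bash
python3 g.py; python3 -c "
from workcell import arm
print(arm.finish_job())"
```

```text
16.4 [444.821 149.818 159.66 ] [-2.753 -2.489  6.878] 15.702947543854998 [ 0.324  0.163 -0.204  1.204  0.001  0.222]
gate ang 1.5780866512912504 rad 160.66987209468965 tool cw turn 1.5791333740587632
the job is handed in; nothing more can be done
None
```

I squeezed both catches fully home in order, pulled the gate open to about 1.58 rad and handed the job in at 16.4 s with the post still gripped; the bowl, lamp and spatula were left where they stood.

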